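Set the stop of the cutting gauge when its lock may be on

ROBOT

A 6-joint arm with a two-finger parallel gripper is mounted at the origin on a cart in front of the work surface, level with it; the furniture and walls round the work are solid. World frame = base frame: x ahead of the robot, y to its left, z up, the work surface at z = 0. Lengths are in mm, angles in degrees, forces in N, time in s.
With the tool pointing down it reaches from about 350 to 850 mm from the base axis. Payload 8.1 kg.
Tool frame: the origin (TCP) lies midway between the tips of the shut fingers; the grasp point (between the pads) lies 19 mm behind it (r.pinch_z is the distance from the TCP to the grasp point, in mm); z points along the fingers, y is the line along which they close (so a half turn about z gives the same grasp; the last joint's range is limited). The gripper opens to 85 mm and grips with 20 to 120 N. Pads are 22 mm wide; open, the fingers measure 114 mm over their backs; the gripper's body (76 mm by 85 mm) begins 54 mm behind the grasp point. The pads swing forward as they close: fully open they stand 13 mm farther back than shut.
Start: joints at [66.154, 7.471, 85.268, -0, 87.261, -4.893], TCP at [194.858, 567.482, 231.292] pointing down, gripper open.
Joint ranges: [-169.43, 169.43], [-51.17, 129.36], [1.28, 143.12], [-76.62, 256.62], [0, 156.53], [-152.29, 152.29]. Speed limits (degrees/s): [136.94, 136.94, 159.86, 180, 180, 180].

INTERFACE

Orientations are given as [roll, pitch, yaw] about the fixed x, y, z axes, in that order (R = Rz(yaw) Ry(pitch) Rx(roll)).
In Python, from bench import sensors, optics, job, r gives the robot as it stands.
- The arm moves only by the tool play_rows, never from a script. Its argument "motion" is a list that holds one entry, the list of rows, each a list of 6 numbers: the shift along the tool's x, y, z in cm, then the turn, a rotation vector about the tool's x, y, z in degrees. In form: [[[x, y, z, ax, ay, az], ...]]. A call has 1 to 5 rows; each row is the pose to reach, as a shift and turn from the pose commanded when the call began, along the tool's axes at that moment; what a row does not reach only later rows make up. A row lasts 1/10 s, in which the tool goes at most 50 mm and 8.59 degrees, less where a joint would pass 70% of its speed; a pose out of reach is approached as far as the arm can. A call with a gripper value outside its range is refused whole. "jaw" is the opening, from 0 (shut) to 1 (fully open), set as the call begins (left out, the last holds). The fingers move at their own pace and stop on an object; "squeeze" is the grip in N (left out, the last holds). Time passes only in rows, so rows that repeat a pose let the fingers close. It gives the time, the measured TCP pose, the force, the opening and the grip force at its end, in the units of the state.
- sensors.sense(): the state, without advancing time (a new reading comes with each control period).
- optics.snapshot(name): name is "scene" or "side" or "wrist"; returns a dict with "pixels" (400x640x3 uint8, red, green, blue), "mtx" (3x3 intrinsics, pixels), "k1" (the pictures are not rectified: a ray, as slopes to the right and down, at radius r is drawn at 1 + k1 r^2 times it, then the intrinsics apply), "R" (3x3) and "t" (3): a world point X has camera coordinates R X + t; the wrist camera has in their place "T_tool_cam" (4x4, takes a point from camera to tool coordinates, whose origin is the TCP and whose axes are the flange's). Camera axes: x right, y down, z forward; pixel columns grow to the right and rows downward; lengths in mm; the calibration is good to about 2 mm. A picture is of the moment at which its call begins: read the wrist's pose just before it. There is no depth.
- job.hand_in(): hands the job in; it is judged then, once.
The state is a dict: "time": time; "joint_pos": joint angles; "qd": joint speeds; "joint_efforts": joint torques, N m; "tool_pos": TCP position; "tcp_rot": TCP orientation; "ft_force": force on the tool from outside, world axes, zero at the start; "wrist_torque": the same for the moment, N m; "finger_gap": finger opening in mm; "grip_force": force on a finger pad.
Only numpy, scipy, OpenCV 4.12 (cv2) and the standard library are available. Lean on these libraries where they do the work, as an engineer would, in place of code of your own. Each camera call takes 0.05 s, during which the arm holds its last target. There are 200 camera calls.

TASK

Slide the stop block with the upright black knob along its rail until it sits fully home against the plain end block of the cutting gauge, and leave it there. The ball-ended lock lever leans to one side, but it is unmarked and nobody knows whether that side locks or frees the stop: find out by trying the block, and if it is held, throw the lever over to its other side.

Things in the scene. Friction and masses are not known exactly. Their poses are not given: they have to be found in the camera images.
- gauge: fixed steel plate 300 x 90 x 12 mm, rail along its x. Origin on the underside, z up; plate from x = -175 to 125 mm. x points to the end block, roughly world +y (within 20 deg). Plain aluminium end block: 25 x 70 mm in plan, near face x = 85 mm, top (with screws) z = 52 mm. Grey lock housing with the lever: 40 x 60 mm, centre x = -145 mm, top z = 49 mm
- stop_knob (a point): on the axis of the black upright knob (22 mm diameter, z = 42 to 88 mm; point at 68) on the aluminium stop block (50 along rail x 64 mm, top z = 42). Slides along gauge x only: knob starts at x = -50 mm, is at +60 mm fully home. Free: slides with about 2 N plus 6 N per m/s, stays where left. Locked: gives 2 to 3 mm, then stands firm; locks only at its start
- lever_tip (a point): centre of the 20 mm steel ball on the lock lever (10 mm rod, 55 mm from pivot to ball centre). Pivot at gauge x = -145, y = 0, z = 40 mm; swings in the gauge's y-z plane, rests 0.45 rad to either side (ball at y = +24 or -24, z = 90 mm). About 1 N along y at the ball throws it; past upright it falls over. Which side locks is unmarked and varies

How it is judged:
By the outcome, as a careful person would: the job done as asked, in the order asked, and still so for the second after the job is handed in, with the robot touching nothing.
It also fails if it takes over 51 s, if anything falls off the work surface, if the arm or the gripper's body presses on something with over 40 N, if the wrist force passes 120 N, or if a joint passes its speed limit or range.

## Working session

There is one attempt and no reset: what is moved stays moved. The work goes in short steps, Python scripts to look and compute and a tool call to move; the robot and the scene stay as the last step left them, time stands still between calls to the robot, and variables do not carry over. Pictures are saved under pics/ and viewed, at most 10 in all, crops included, and the job is handed in when it is done.

Besides the shell and the picture viewer there is one more tool, called after "Call:" as name([rows], argument=value, ...), one row to a line, values as JSON. play_rows: Moves the arm, as the interface text tells. Its arguments: {"type":"object","properties":{"motion":{"type":"array","items":{"type":"array","items":{"type":"array","items":{"type":"number"}}}},"jaw":{"type":"number"},"squeeze":{"type":"number"}},"required":["motion"]}

```bash
mkdir -p pics; cat > h.py <<'E'
from bench import sensors, optics, job, r
import numpy as np, cv2
from scipy.spatial.transform import Rotation as Ro
def cam(n):
    s=sensors.sense(); d=optics.snapshot(n)
    if n=="wrist":
        T=np.array(d["T_tool_cam"]); Rt=Ro.from_euler('xyz',s["tcp_rot"],degrees=True).as_matrix()
        d["Rc"]=Rt@T[:3,:3]; d["c"]=Rt@T[:3,3]+np.array(s["tool_pos"])
    else:
        R=np.array(d["R"]); d["Rc"]=R.T; d["c"]=-R.T@np.array(d["t"])
    return d
def ray(d,u,v):
    K=np.array(d["mtx"]); k=d["k1"]
    p=cv2.undistortPoints(np.array([[[u,v]]],float),K,np.array([k,0,0,0,0.]))[0,0]
    x=d["Rc"]@np.array([p[0],p[1],1]); return x/np.linalg.norm(x)
def onz(d,u,v,z):
    x=ray(d,u,v); return d["c"]+x*(z-d["c"][2])/x[2]
def tri(a,pa,b,pb):
    x,y=ray(a,*pa),ray(b,*pb); s=np.linalg.lstsq(np.c_[x,-y],b["c"]-a["c"],rcond=None)[0]
    P,Q=a["c"]+s[0]*x,b["c"]+s[1]*y; return (P+Q)/2,np.linalg.norm(P-Q)
def save(d,f): cv2.imwrite("pics/"+f,cv2.cvtColor(d["pixels"],cv2.COLOR_RGB2BGR))
def totool(v): # world displacement mm -> tool cm
    return Ro.from_euler('xyz',sensors.sense()["tcp_rot"],degrees=True).as_matrix().T@np.array(v)/10
E
python3 - <<'E'
from h import *
s=sensors.sense(); print(s)
ds={n:cam(n) for n in ("scene","side","wrist")}
for n,d in ds.items(): print(n,d["c"],d["Rc"][:,2],d["mtx"],d["k1"]); save(d,n+"0.png")
E
```

```text
{'time': 0.0, 'joint_pos': array([ 6.61531921e+01,  7.51672412e+00,  8.53287790e+01,  1.54457234e-04,
        8.72630561e+01, -4.89235208e+00]), 'qd': array([ 0.02478249,  0.04346375, -0.04043681,  0.00452824, -0.0083045 ,
       -0.00061956]), 'joint_efforts': array([ 1.65749134e-04, -5.69414914e+01, -5.00534570e+01, -1.26110031e-04,
        1.51725998e-02,  6.74561147e-05]), 'tool_pos': array([194.63485277, 566.96505008, 230.23239829]), 'tcp_rot': array([-1.79891849e+02, -9.41205375e-03,  1.61045528e+02]), 'ft_force': array([-0.75072639,  0.89964706,  0.65751485]), 'wrist_torque': array([0.02333256, 0.01590686, 0.05217064]), 'grip_force': 0.0, 'finger_gap': 85.78172404355298}
scene [ 249.25681221 -655.64667645  548.20972762] [ 0.37438224  0.75241164 -0.54195448] [[363.06100257   0.         313.55370546]
 [  0.         363.06100257 204.84931521]
 [  0.           0.           1.        ]] 0.006800745178306602
side [ 226.11976963 -739.85678153  380.94367995] [ 0.38190884  0.86469949 -0.3262521 ] [[375.01719742   0.         322.37208063]
 [  0.         375.01719742 200.07396436]
 [  0.           0.           1.        ]] -0.0520484709981664
wrist [128.46843445 590.67948452 373.49821261] [ 0.26137184 -0.08977778 -0.96105396] [[309.11506715   0.         322.22754947]
 [  0.         309.11506715 200.0731758 ]
 [  0.           0.           1.        ]] 0.014631512809730136
```

View pics/scene0.png

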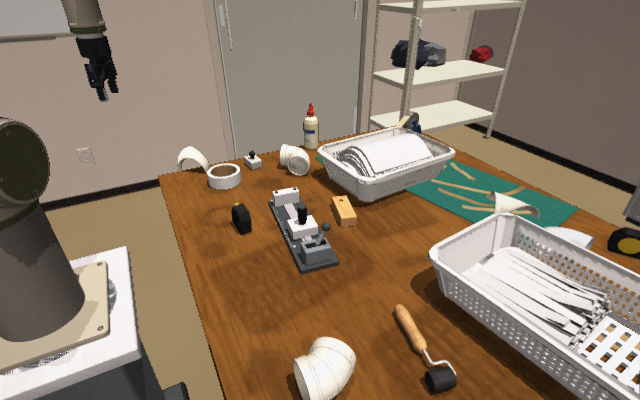

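View pics/side0.png

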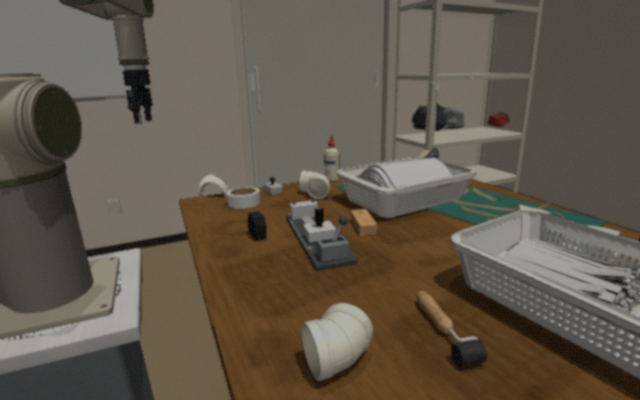

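View pics/wrist0.png

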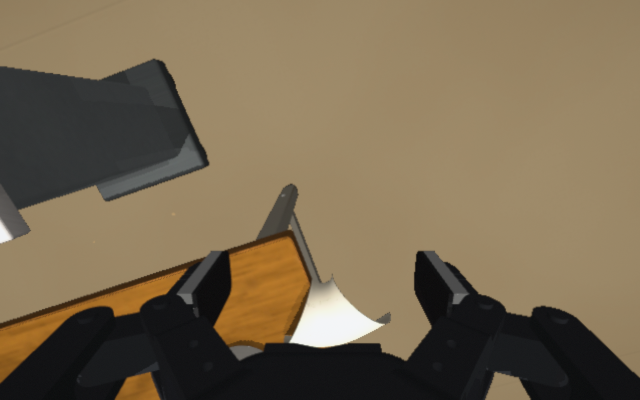

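Scene: gauge runs from (320,265) near end to (287,195) end block; knob around (301,212), lever ball (326,227), leaning right. Side: knob (319,215), ball (343,220). The wrist does not see the gauge yet.

```bash
python3 - <<'E'
from h import *
a,b=cam("scene"),cam("side")
for d,(x,y) in ((a,(255,180)),(b,(275,190))):
    pass
A=cv2.resize(a["pixels"][180:280,255:355],(600,600),interpolation=cv2.INTER_CUBIC)
cv2.imwrite("pics/crop.png",A[:,:,::-1])
print(onz(a,326,227,90),onz(b,343,220,90),tri(a,(326,227),b,(343,220)))
print(onz(a,301,206,88),onz(b,319,209,88))
for p in ((302,270),(338,262)): print(onz(a,*p,12))
s=sensors.sense();print(Ro.from_euler('xyz',s["tcp_rot"],degrees=True).as_matrix())
E
```

```text
[ 549.98029394 -109.36311576   90.        ] [ 552.60449051 -103.07049605   90.        ] (array([ 545.74930315, -116.75368196,   96.23693807]), np.float64(0.2865804483977034))
[539.06011151  -7.51588517  88.        ] [537.14416748 -15.75595583  88.        ]
[ 482.12990969 -128.47533833   12.        ]
[ 562.85531342 -141.98369912   12.        ]
[[-9.45799761e-01  3.24750175e-01 -3.69808149e-04]
 [ 3.24750376e-01  9.45799386e-01 -8.45538931e-04]
 [ 7.51754052e-05 -9.19805854e-04 -9.99999574e-01]]
```

View pics/crop.png

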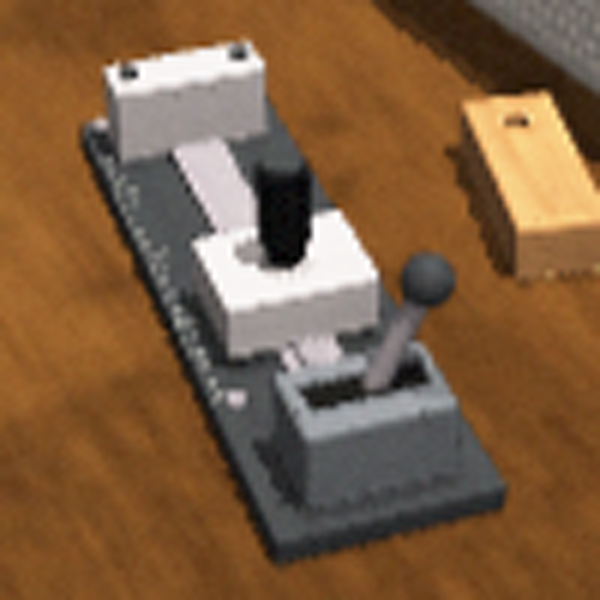

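Crop: knob top (302,207), ball (326,226), near plate edge along (301,271)-(339,262). The lever leans to gauge −y, and gauge yaw is about 81°. I'm moving over it for a wrist view.

Call:
play_rows([
  [[-3.4,-2.9,0,0,0,0],[-6.8,-5.8,0,0,0,0],[-10.2,-8.7,0,0,0,0],[-13.6,-11.5,0,0,0,0],[-17,-14.4,0,0,0,0]],
])

```text
time: 0.75
tool_pos: [309.4, 374.6, 231.2]
tcp_rot: [180.0, 0.0, 161.1]
ft_force: [1.4, -0.6, 0.3]
finger_gap: 85.4
grip_force: 0.0
```

Call:
play_rows([
  [[-3.4,-2.9,0,0,0,0],[-6.8,-5.8,0,0,0,0],[-10.2,-8.7,0,0,0,0],[-13.6,-11.5,0,0,0,0],[-17,-14.4,0,0,0,0]],
])

```text
time: 1.25
tool_pos: [423.5, 183.0, 231.5]
tcp_rot: [180.0, 0.0, 161.1]
ft_force: [0.9, 0.7, 0.0]
finger_gap: 85.8
grip_force: 0.0
```

Call:
play_rows([
  [[-3.4,-2.9,0,0,0,-2],[-6.8,-5.8,0,0,0,-4],[-10.2,-8.7,0,0,0,-6],[-13.6,-11.5,0,0,0,-8],[-17,-14.2,0,0,0,-10]],
])

```text
time: 1.75
tool_pos: [538.2, -6.7, 231.4]
tcp_rot: [180.0, 0.0, 171.1]
ft_force: [0.0, 0.1, 0.4]
finger_gap: 85.3
grip_force: 0.0
```

Call:
play_rows([
  [[0,0,0,0,0,0],[0,0,0,0,0,0],[0,0,0,0,0,0]],
])

```text
time: 2.05
tool_pos: [537.1, -4.2, 231.1]
tcp_rot: [180.0, -0.0, 171.0]
ft_force: [-0.3, 0.5, -0.2]
finger_gap: 85.5
grip_force: 0.0
```

```bash
python3 - <<'E'
from h import *
d=cam("wrist"); save(d,"w1.png"); s=sensors.sense(); print(s["tool_pos"],s["tcp_rot"],s["time"],s["ft_force"])
E
```

```text
[537.10479139  -3.82854762 231.29629217] [ 1.79982984e+02 -1.40831216e-02  1.71098035e+02] 2.1 [-0.09729999  0.19621137  0.75674053]
```

View pics/w1.png

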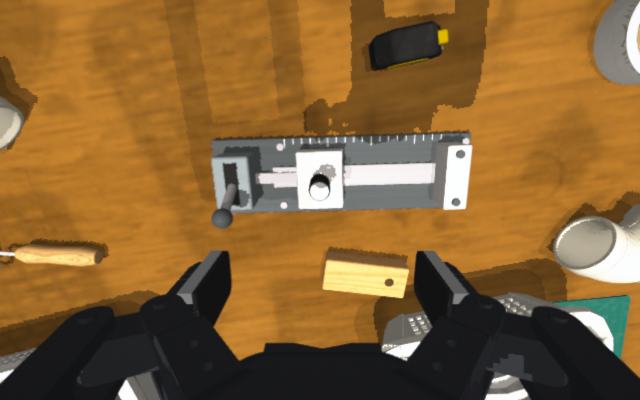

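Wrist view: plate corners (213,139), (469,131), (215,212), (472,208). Knob top is at (319,188), the ball at (222,218), and the end block's near face edge runs (447,144)-(444,209).

```bash
python3 - <<'E'
from h import *
d=cam("wrist"); g=cv2.cvtColor(d["pixels"],cv2.COLOR_RGB2HSV)
# knob dark blob near block, ball
dark=((g[...,2]<60)).astype(np.uint8)
for (x0,x1,y0,y1,n,z) in ((300,340,165,206,"knob",68),(205,240,205,232,"ball",90)):
    m=np.zeros_like(dark); m[y0:y1,x0:x1]=dark[y0:y1,x0:x1]
    nn,l,st,ce=cv2.connectedComponentsWithStats(m); i=1+np.argmax(st[1:,4]); print(n,st[i],ce[i])
for n,p,z in (("knobtop",(319.5,181.5),88),("knobtop2",(319.5,188),88),("ball",(222,218),90),("p1",(213,139),12),("p2",(469,131),12),("p3",(472,208),12),("p4",(215,212),12),
  ("b1",(297,149),42),("b2",(342,149),42),("b3",(343,208),42),("b4",(299,209),42),("e1",(447,144),52),("e4",(444,209),52),("e2",(471,145),52),("e3",(468,210),52)):
    print(n,onz(d,*p,z).round(1))
cv2.imwrite("pics/c2.png",cv2.resize(d["pixels"][120:240,195:355,::-1],(800,600),interpolation=cv2.INTER_CUBIC))
E
```

```text
knob [310 174  19  13 128] [319.5234375 179.1796875]
ball [220 209  12  13  47] [226.89361702 213.        ]
knobtop [530.9  -4.3  88. ]
knobtop2 [537.2  -5.3  88. ]
ball [ 551.8 -103.5   90. ]
p1 [ 479.4 -120.9   12. ]
p2 [515.6 170.5  12. ]
p3 [609.2 172.   12. ]
p4 [ 565.9 -140.6   12. ]
b1 [502.3 -24.5  42. ]
b2 [509.7  23.   42. ]
b3 [575.3  15.2  42. ]
b4 [568.8 -34.1  42. ]
e1 [520. 130.  52.]
e4 [590.1 123.8  52. ]
e2 [524.9 154.3  52. ]
e3 [595.3 149.5  52. ]
```

View pics/c2.png

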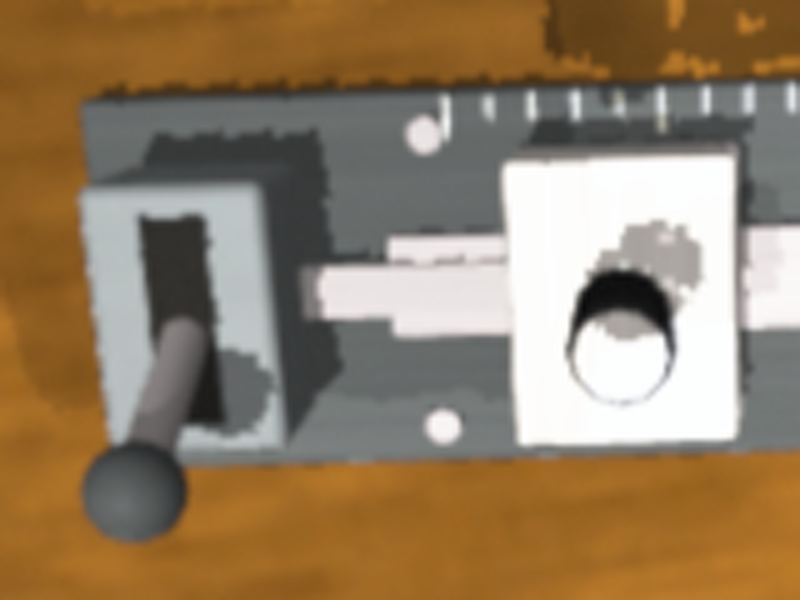

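Knob axis is at (540,-5.5), gauge yaw about 82.5°, ball at (552,-103.5). I'll descend over the knob and grip it.

Call:
play_rows([
  [[-0.3,-0.1,3.5,0,0,-1.4],[-0.3,-0.1,7,0,0,-1.4],[-0.3,-0.1,10.5,0,0,-1.4],[-0.3,-0.1,14,0,0,-1.4],[-0.3,-0.1,17.2,0,0,-1.4]],
])

```text
time: 2.65
tool_pos: [539.7, -5.1, 58.0]
tcp_rot: [180.0, 0.0, 172.5]
ft_force: [-0.6, 0.7, -0.4]
finger_gap: 85.2
grip_force: 0.0
```

Call:
play_rows([
  [[0,0,0,0,0,0],[0,0,0,0,0,0],[0,0,0,0,0,0],[0,0,0,0,0,0],[0,0,0,0,0,0]],
], jaw=0, squeeze=25)

```text
time: 3.15
tool_pos: [542.1, -6.4, 61.8]
tcp_rot: [180.0, 0.2, 172.5]
ft_force: [-1.1, 0.6, 6.5]
finger_gap: 20.9
grip_force: 24.2
```

Call:
play_rows([
  [[0,0,0,0,0,0],[0,0,0,0,0,0],[0,0,0,0,0,0],[0,0,0,0,0,0],[0,0,0,0,0,0]],
])

```text
time: 3.65
tool_pos: [542.1, -6.4, 61.8]
tcp_rot: [180.0, 0.2, 172.4]
ft_force: [-1.3, 1.0, 6.9]
finger_gap: 20.9
grip_force: 24.2
```

Gripped. Now trying the block with 12 mm toward the end block.

Call:
play_rows([
  [[0,0.3,0,0,0,0],[0,0.6,0,0,0,0],[0,0.9,0,0,0,0],[0,1.2,0,0,0,0],[0,1.2,0,0,0,0]],
])

```text
time: 4.15
tool_pos: [542.4, -4.1, 61.7]
tcp_rot: [-179.1, 0.2, 172.4]
ft_force: [-9.3, -46.5, 10.6]
finger_gap: 20.9
grip_force: 29.0
```

Call:
play_rows([
  [[0,0,0,0,0,0],[0,0,0,0,0,0],[0,0,0,0,0,0]],
])

```text
time: 4.45
tool_pos: [542.4, -4.1, 61.7]
tcp_rot: [-179.2, 0.2, 172.3]
ft_force: [-9.6, -45.0, 9.4]
finger_gap: 21.0
grip_force: 28.8
```

Held: it gave 2.3 mm and then stood at 45 N. I'll back off, release, rise and throw the lever.

Call:
play_rows([
  [[0,-0.6,0,0,0,0],[0,-1.2,0,0,0,0],[0,-1.2,0,0,0,0]],
])

```text
time: 4.75
tool_pos: [542.0, -7.6, 61.8]
tcp_rot: [-180.0, 0.2, 172.4]
ft_force: [-1.9, -1.6, 6.2]
finger_gap: 20.8
grip_force: 24.9
```

Call:
play_rows([
  [[0,0,0,0,0,0],[0,0,0,0,0,0],[0,0,0,0,0,0],[0,0,0,0,0,0],[0,0,0,0,0,0]],
], jaw=1)

```text
time: 5.25
tool_pos: [540.2, -6.1, 59.2]
tcp_rot: [180.0, -0.0, 172.5]
ft_force: [0.2, -0.3, 0.1]
finger_gap: 85.5
grip_force: 0.0
```

Call:
play_rows([
  [[0,0,-3,0,0,0],[0,0,-6,0,0,0],[0,0,-9,0,0,0],[0,0,-9,0,0,0],[0,0,-9,0,0,0]],
])

```text
time: 5.75
tool_pos: [541.0, -6.3, 150.1]
tcp_rot: [180.0, 0.1, 172.5]
ft_force: [-0.2, 0.6, -0.2]
finger_gap: 85.4
grip_force: 0.0
```

Call:
play_rows([
  [[-3.5,0,0,0,0,0],[-6.7,-3,0,0,0,0],[-6.7,-6,0,0,0,0],[-6.7,-9.4,0,0,0,0],[-6.7,-9.4,0,0,0,0]],
], jaw=0)

```text
time: 6.25
tool_pos: [592.8, -111.7, 146.8]
tcp_rot: [-179.9, -0.2, 172.3]
ft_force: [0.3, 0.2, 0.1]
finger_gap: 12.2
grip_force: 0.0
```

Call:
play_rows([
  [[0,0,3.5,0,0,0],[0,0,7,0,0,0],[0,0,7,0,0,0]],
])

```text
time: 6.55
tool_pos: [589.0, -106.5, 71.9]
tcp_rot: [179.9, -0.7, 172.4]
ft_force: [-1.2, 0.7, 0.1]
finger_gap: -0.2
grip_force: 0.0
```

Call:
play_rows([
  [[1.5,0,0,0,0,0],[3,0,0,0,0,0],[4,0,0,0,0,0],[5,0,0,0,0,0],[6,0,0,0,0,0]],
])

```text
time: 7.05
tool_pos: [534.4, -100.1, 79.7]
tcp_rot: [-180.0, 0.0, 172.5]
ft_force: [-0.0, 0.0, -0.4]
finger_gap: -0.0
grip_force: 0.0
```

Call:
play_rows([
  [[0.5,0,0,0,0,0],[0.8,0,0,0,0,0],[0.8,0,0,0,0,0],[0.8,0,0,0,0,0]],
])

```text
time: 7.45
tool_pos: [527.2, -99.4, 79.4]
tcp_rot: [-180.0, 0.0, 172.4]
ft_force: [-0.9, 0.6, 0.6]
finger_gap: 0.1
grip_force: 0.0
```

```bash
python3 - <<'E'
from h import *
a=cam("scene")
cv2.imwrite("pics/c3.png",cv2.resize(a["pixels"][160:280,245:365,::-1],(600,600),interpolation=cv2.INTER_CUBIC))
E
```

```text
(no output)
```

View pics/c3.png

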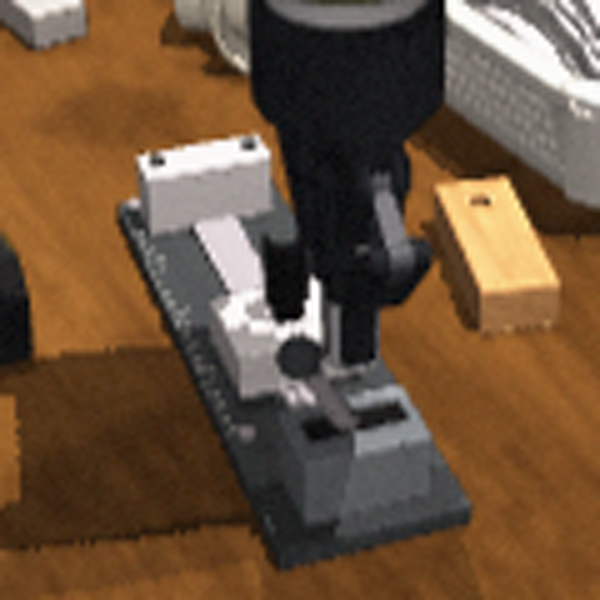

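Crop: lever ball at about (300,357), now on the other side (left). I'll retract and grip the knob again.

Call:
play_rows([
  [[-1.5,0,0,0,0,0],[-1.5,0,-3.5,0,0,0],[-1.5,0,-7.5,0,0,0],[-1.5,0,-7.5,0,0,0]],
])

```text
time: 7.9
tool_pos: [545.9, -102.4, 160.9]
tcp_rot: [-179.9, 0.6, 172.5]
ft_force: [0.9, -0.0, 1.6]
finger_gap: 0.0
grip_force: 0.0
```

Call:
play_rows([
  [[1.5,2.5,0,0,0,0],[1.5,6,0,0,0,0],[1.5,9.5,0,0,0,0],[1.5,9.5,0,0,0,0],[1.5,9.5,0,0,0,0]],
], jaw=1)

```text
time: 8.4
tool_pos: [539.6, -4.7, 154.1]
tcp_rot: [-180.0, -0.0, 172.6]
ft_force: [0.5, -0.7, 0.4]
finger_gap: 72.4
grip_force: 0.0
```

```bash
python3 - <<'E'
from h import *
s=sensors.sense();print(s["tool_pos"],s["finger_gap"]); print(totool(np.array([540,-5.5,60])-s["tool_pos"]))
E
```

```text
[539.5929798   -4.70072982 154.05510037] 72.39056462846621
[-0.05236796 -0.07074282  9.40552588]
```

Call:
play_rows([
  [[0,-0.1,0,0,0,0],[0,-0.1,3.2,0,0,0],[0,-0.1,6.4,0,0,0],[0,-0.1,9.4,0,0,0],[0,-0.1,9.4,0,0,0]],
])

```text
time: 8.9
tool_pos: [535.4, -7.1, 55.5]
tcp_rot: [-180.0, -0.5, 172.4]
ft_force: [-1.7, 0.3, -1.3]
finger_gap: 85.5
grip_force: 0.0
```

Call:
play_rows([
  [[0,0,0,0,0,0],[0,0,0,0,0,0],[0,0,0,0,0,0],[0,0,0,0,0,0],[0,0,0,0,0,0]],
], jaw=0, squeeze=25)

```text
time: 9.4
tool_pos: [540.4, -6.3, 61.8]
tcp_rot: [-180.0, 0.1, 172.5]
ft_force: [-1.2, -0.8, 5.4]
finger_gap: 21.1
grip_force: 24.2
```

Call:
play_rows([
  [[0,0.3,0,0,0,0],[0,0.6,0,0,0,0],[0,0.9,0,0,0,0],[0,1.2,0,0,0,0],[0,1.2,0,0,0,0]],
])

```text
time: 9.9
tool_pos: [542.0, 5.8, 61.8]
tcp_rot: [-180.0, 0.1, 172.5]
ft_force: [-0.7, -0.7, 4.9]
finger_gap: 20.9
grip_force: 24.3
```

Free. Sliding on.

Call:
play_rows([
  [[0,0.8,0,0,0,0],[0,2,0,0,0,0],[0,3.2,0,0,0,0],[0,4.4,0,0,0,0],[0,5,0,0,0,0]],
])

```text
time: 10.4
tool_pos: [548.4, 55.9, 61.8]
tcp_rot: [-180.0, 0.1, 172.5]
ft_force: [-2.2, -3.0, 7.1]
finger_gap: 21.2
grip_force: 24.5
```

Call:
play_rows([
  [[0,0.8,0,0,0,0],[0,1.8,0,0,0,0],[0,2.8,0,0,0,0],[0,3.5,0,0,0,0],[0,3.9,0,0,0,0]],
])

```text
time: 10.9
tool_pos: [553.3, 94.4, 61.8]
tcp_rot: [-180.0, 0.1, 172.5]
ft_force: [-3.4, -1.8, 8.7]
finger_gap: 21.1
grip_force: 24.5
```

Call:
play_rows([
  [[0,0.2,0,0,0,0],[0,0.4,0,0,0,0],[0,0.6,0,0,0,0],[0,0.8,0,0,0,0],[0,0.8,0,0,0,0]],
])

```text
time: 11.4
tool_pos: [554.3, 101.4, 61.8]
tcp_rot: [-179.9, 0.1, 172.5]
ft_force: [-2.9, -3.3, 8.7]
finger_gap: 21.0
grip_force: 24.7
```

Call:
play_rows([
  [[0,0.2,0,0,0,0],[0,0.4,0,0,0,0],[0,0.6,0,0,0,0],[0,0.6,0,0,0,0]],
])

```text
time: 11.8
tool_pos: [554.3, 101.9, 61.7]
tcp_rot: [-179.4, -0.0, 172.4]
ft_force: [-9.3, -30.2, 14.9]
finger_gap: 21.1
grip_force: 26.9
```

Home: the force rises to 30 N after 109 mm of travel. I'll ease most of the push, then release and rise.

Call:
play_rows([
  [[0,-0.2,0,0,0,0],[0,-0.4,0,0,0,0],[0,-0.4,0,0,0,0]],
])

```text
time: 12.1
tool_pos: [554.3, 101.6, 61.8]
tcp_rot: [-179.8, 0.0, 172.4]
ft_force: [-5.9, -11.6, 9.9]
finger_gap: 20.9
grip_force: 25.3
```

Call:
play_rows([
  [[0,0,0,0,0,0],[0,0,0,0,0,0],[0,0,0,0,0,0],[0,0,0,0,0,0],[0,0,0,0,0,0]],
], jaw=1)

```text
time: 12.6
tool_pos: [553.9, 104.1, 60.2]
tcp_rot: [180.0, -0.0, 172.5]
ft_force: [-0.3, 0.2, 0.4]
finger_gap: 85.6
grip_force: 0.0
```

Call:
play_rows([
  [[0,0,-3,0,0,0],[0,0,-7,0,0,0],[0,0,-11,0,0,0],[0,0,-15,0,0,0],[0,0,-15,0,0,0]],
])

```text
time: 13.1
tool_pos: [557.6, 104.4, 217.9]
tcp_rot: [179.8, 0.6, 172.5]
ft_force: [0.6, 0.0, 0.4]
finger_gap: 85.8
grip_force: 0.0
```

Call:
play_rows([
  [[0,0,0,0,0,0],[0,0,0,0,0,0],[0,0,0,0,0,0]],
])

```text
time: 13.4
tool_pos: [552.9, 103.8, 208.3]
tcp_rot: [-180.0, -0.2, 172.4]
ft_force: [-0.5, -0.2, -0.7]
finger_gap: 85.5
grip_force: 0.0
```

```bash
python3 - <<'E'
from h import *
d=cam("wrist"); cv2.imwrite("pics/c4.png",cv2.resize(d["pixels"][90:270,80:400,::-1],(800,450),interpolation=cv2.INTER_CUBIC)); print(sensors.sense()["tool_pos"])
E
```

```text
[552.9668453  103.80422097 208.40235866]
```

View pics/c4.png

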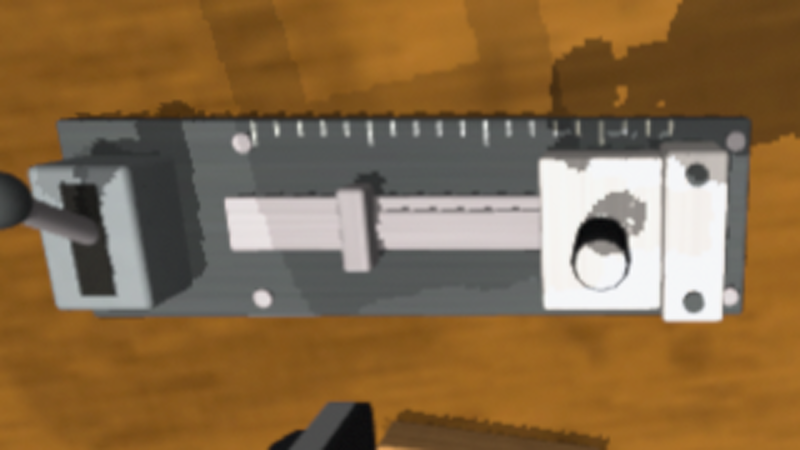

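The block (540–662 px in the crop) sits flush against the end block at 662, the lever is thrown over, and the gripper is clear of everything.

```bash
python3 -c "
from bench import job
print(job.hand_in())"
```

```text
the job is handed in; nothing more can be done
None
```

The lever's original side locked the stop, so I threw it over and slid the block fully home against the end block. The gripper was clear when I handed the job in, after about 13.5 s on the robot's clock.

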